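# Draw relays from the parts chute and set the dish on the bench scale

### The arm

A 7-joint arm with a two-finger parallel gripper is mounted at the origin on the work surface. World frame = base frame: x ahead of the robot, y to its left, z up, the work surface at z = 0. Lengths are in m, angles in rad, forces in N, time in s.
With the tool pointing down it reaches from about 0.425 to 0.925 m from the base axis. Payload 6.8 kg.
Tool frame: the origin (TCP) lies at the centre of the arm's flange, where the gripper is bolted on; the fingertips stand 173 mm ahead of it and the grasp point (between the pads) lies 155 mm ahead of it; z points along the fingers, y is the direction in which the jaws open and shut (so a half turn about z gives the same grasp; the last joint's range is limited). The gripper opens to 85 mm and grips with 20 to 120 N. Pads are 22 mm wide; open, the fingers measure 114 mm over their backs; the gripper's body (76 mm by 85 mm) begins 54 mm behind the grasp point. The pads swing forward as they close: fully open they stand 13 mm farther back than shut.
Start: joints at [-1.261, 0.477, 0.022, 1.555, -0.011, 1.109, -0.083], TCP at [0.274, 0.617, 0.405] pointing down, gripper open.
Joint ranges: [-2.96, 2.96], [-0.34, 2.1], [-1.41, 1.46], [0.24, 2.44], [-1.37, 4.51], [0.17, 1.92], [-2.96, 2.96]. Speed limits (rad/s): [2.39, 2.39, 3.14, 3.14, 3.14, 3.14, 3.14].

### API

Orientations are given as a rotation vector (axis times angle).
In Python, from bench import r gives the robot as it stands. The module is installed in compiled form; this text tells all that it offers.
- The arm moves only by the shell command python3 -m creep 'ROWS' [OPENING] [FORCE]. ROWS is a JSON object of lists of equal length, an entry for each row: "linear": the shift along the tool's x, y, z in cm, a list of three; "rot": the turn, a rotation vector about the tool's x, y, z in rad, a list of three. A call has 1 to 20 rows; each row shifts and turns the commanded pose from where the row before left it, along the tool's axes as they then stand; what a row does not reach is not made up. A row lasts 1/12 s, in which the tool goes at most 41.7 mm and 7.16 degrees, less where a joint would pass 70% of its speed; a pose out of reach is approached as far as the arm can. A call with a gripper value outside its range is refused whole. OPENING is the closure, from -1 (fully open) to 1 (shut), so that 0 is half open, set as the call begins (- or left out, the last holds). The fingers move at their own pace and stop on an object; FORCE is the grip in N (left out, the last holds). Time passes only in rows, so rows that do not move let the fingers close. It gives the time, the measured TCP pose, the force and the opening at its end, in the units of the state.
- r.get_obs(): the state, without advancing time (a new reading comes with each control period).
- r.grab_frame(name): name is "scene" or "top"; returns the picture (420x560x3 uint8, blue, green, red); there is no depth.
- r.get_calibration(name): a dict with "fx", "fy", "cx", "cy" (pixels), "k1" (the pictures are not rectified: a ray, as slopes to the right and down, at radius r is drawn at 1 + k1 r^2 times it, then the intrinsics apply), "pose" (4x4, takes a point from camera to world coordinates). Camera axes: x right, y down, z forward; pixel columns grow to the right and rows downward; lengths in m; the calibration is good to about 2 mm. A picture is of the moment at which its call begins. get_calibration takes no time and is no camera call.
- r.hand_in(): hands the job in, once; it reports no verdict.
Trained networks look in the newest picture that a camera, given by its name, has taken for a name from the list of things; names that differ only in an ending like _2 or _b are one class to them, and where a whole thing is asked for, a point or a joint stands for the part that bears it (a point fixed in the world has none). Each returns a list of dicts, best first, with "p" (0 to 1); they miss things now and then, are a little off and sometimes report something else, mostly with a low value. They report only what shows in the picture. A call takes as long as a camera call.
- r.cut_out(camera, label): "pixels" (420x560 bool, what is visible of it) and "uv" ([column, row] in pixels, amid what is visible of it).
The state is a dict: "clock": time; "joints": joint angles; "qvel": joint speeds; "tau": joint torques, N m; "tcp_pos": TCP position; "orientation": TCP orientation; "contact_force": force on the tool from outside, world axes, zero at the start; "moment": the same for the moment, N m; "grip_width": finger opening in m.
Only numpy, scipy, OpenCV 4.12 (cv2) and the standard library are available. Lean on these libraries where they do the work, as an engineer would, in place of code of your own. Each camera call takes 0.05 s, during which the arm holds its last target. There are 200 camera calls.

### The job

Take the thin-walled white dish by its handle, hold it under the lip of the parts chute and nudge the grey paddle back with the dish's far wall so that the gate tips down and all three relays slide into the dish. Then set the dish with its relays softly, upright, on the middle of the bench scale's pan and let go. Be gentle throughout: under 90 N of finger force on the dish (both fingers added, so grip with under 45 N), under 12 N on the gate with its paddle, under 10 N on the scale pan; no relay may fall on the table and no bystander may be shifted by more than 30 mm.

Things in the scene. Friction and masses are not known exactly. Their poses are not given: they have to be found in the camera images.
- dish: white open-topped rectangular plastic dish, 120 mm (x) by 90 mm (y), 40 mm high, walls and floor 3 mm, about 90 g. Origin at the centre of its underside, z up. A straight bar handle sticks out of the middle of its -x wall: 14 mm wide (y), from x = -60 to -131 mm, z = 22 to 40 mm; grip it across y at about x = -95 mm, z = 31 mm.
- chute: fixed aluminium parts chute on a steel stand. Origin on the table below the lip; its +x points the way the chute climbs (38 degrees up), -x is the open side where pieces come out. Channel 30 mm wide inside, 150 mm long, upper end 290 mm above the table; foot and post lie at x = 50 to 160 mm (foot 12 mm high, post from x = 90).
- lip (a point): the lower end of the chute's floor, 180 mm above the table; the gate's hinge line runs through it along the chute's y.
- gate_angle (a joint): angle of the sprung gate (rad): 0 shut, 1.3 at its hard stop. Its 30 mm flap blocks the lip at 0 (38 degrees above level); from about 1.0 to 1.2 it tips down so that the relays slide off its end, 26 mm in front (-x) of the lip and 15 mm below it, flying on towards -x (landing 30 to 90 mm in front of the lip). It springs shut when let go; about 2 N on the paddle holds it open.
- gate: hinged gate: the flap and, below it, the grey paddle plate, 42 mm wide, reaching 60 mm down from the hinge line (its origin). Shut, the paddle leans 32 degrees to the open side (end 32 mm in front of the lip, 51 mm below). Pushed along the chute's +x it opens the gate: with the dish's rim 38 mm below the lip, about 1.1 rad when its far wall is 24 mm beyond (+x) the lip.
- paddle_end (a point): middle of the paddle's free lower edge.
- relay1: black box-shaped relay, 20 x 16 x 16 mm, 14 g, one of three lying in line in the chute behind the gate (number 1 from the lip). Origin at its centre.
- relay2: black box-shaped relay, 20 x 16 x 16 mm, 14 g, one of three lying in line in the chute behind the gate (number 2 from the lip). Origin at its centre.
- relay3: black box-shaped relay, 20 x 16 x 16 mm, 14 g, one of three lying in line in the chute behind the gate (number 3 from the lip). Origin at its centre.
- scale: fixed flat grey bench scale, 170 mm (x) by 160 mm (y), 36 mm high without its pan. Origin at the centre of its underside on the table.
- pan: the scale's square steel pan, 120 mm (x) by 130 mm (y), 5 mm thick, sprung (about 0.5 mm of sinking per newton, at most 8 mm).
- pan_center (a point): centre of the pan's top face, about 50 mm above the table.
- badge: finished round red circuit board, 60 mm across, 12 mm high with its parts, lying flat. Bystander: leave where it is. Origin at its underside.
- tweezers: steel tweezers lying flat, 130 mm long, 4 mm thick. Bystander: leave where it is. Origin at its underside.
- spool: full steel spool, 60 mm across, 42 mm high, standing. Bystander: leave where it is. Origin at its underside.
- bottle: small clear bottle, 40 mm across, 90 mm high. Bystander: leave where it is. Origin at its underside.
- cup: round steel cup without handle, 70 mm across, 55 mm high. Bystander: leave where it is. Origin at its underside.
- screwdriver: screwdriver with yellow handle, 170 mm long, lying. Bystander: leave where it is. Origin at its underside.

How it is judged:
On the way:
1. all three relays are in the dish (lying or piled up, between its walls) while it is held up, its underside more than 70 mm above the table (x of relay1 in the frame of dish between -0.06 and 0.06 m and y of relay1 in the frame of dish between -0.045 and 0.045 m and z of relay1 in the frame of dish between 0 and 0.062 m and x of relay2 in the frame of dish between -0.06 and 0.06 m and y of relay2 in the frame of dish between -0.045 and 0.045 m and z of relay2 in the frame of dish between 0 and 0.062 m and x of relay3 in the frame of dish between -0.06 and 0.06 m and y of relay3 in the frame of dish between -0.045 and 0.045 m and z of relay3 in the frame of dish between 0 and 0.062 m and height (world z) of dish above 0.07 m), for 0.3 s.
At the end, for the whole second after the job is handed in: the dish stands at rest and upright (within 4 degrees) on the scale's pan, the centre of its underside within 25 mm of the pan's centre, any yaw, released, with all three relays inside it (lying or piled up, between its walls) (x of relay1 in the frame of dish between -0.06 and 0.06 m and y of relay1 in the frame of dish between -0.045 and 0.045 m and z of relay1 in the frame of dish between 0 and 0.062 m and x of relay2 in the frame of dish between -0.06 and 0.06 m and y of relay2 in the frame of dish between -0.045 and 0.045 m and z of relay2 in the frame of dish between 0 and 0.062 m and x of relay3 in the frame of dish between -0.06 and 0.06 m and y of relay3 in the frame of dish between -0.045 and 0.045 m and z of relay3 in the frame of dish between 0 and 0.062 m and horizontal distance between dish and pan_center below 0.025 m and height (world z) of dish between 0.04 and 0.056 m and angle between dish's own z axis and vertical below 0.08 rad and contact force between dish and pan above 0.3 N and linear speed of dish below 0.02 m/s); the robot touches nothing.
It fails at once if the fingers press on the dish with 90 N or more in all (both fingers added, so 45 N a finger) (contact force between the fingers and dish above 90 N).
It fails at once if anything presses on the gate or its paddle with 12 N or more (contact force between gate and anything else above 12 N).
It fails at once if anything presses on the scale's pan with 10 N or more (contact force between pan and anything else above 10 N).
It fails at once if a relay falls: its centre comes below 30 mm above the table (height (world z) of any of relay1, relay2, relay3 below 0.03 m).
It fails at once if a bystander (circuit board, tweezers, spool, bottle, cup or screwdriver) is moved by more than 30 mm (distance of any of badge, tweezers, spool, bottle, cup, screwdriver from where it was at the start of the episode above 0.03 m).
It also fails if it takes over 54 s, if anything falls off the work surface, if the arm or the gripper's body presses on something with over 40 N, if the wrist force passes 120 N, or if a joint passes its speed limit or range.

## Working session

There is one attempt and no reset: what is moved stays moved. The work goes in short steps, Python scripts to look and compute and a shell command to move; the robot and the scene stay as the last step left them, time stands still between calls to the robot, and variables do not carry over. Pictures are saved under pics/ and viewed, about 8 in all and at most 12, crops included, and the job is handed in when it is done.

```bash
mkdir -p pics
cat > h.py <<'E'
import numpy as np, cv2
from bench import r
def cal(n):
    c=r.get_calibration(n); return c,np.array(c["pose"])
def ray(n,uv):
    c,P=cal(n); K=np.array([[c["fx"],0,c["cx"]],[0,c["fy"],c["cy"]],[0,0,1.]])
    u=cv2.undistortPoints(np.array([[uv]],float),K,np.array([c["k1"],0,0,0,0.]))[0,0]
    return P[:3,3],P[:3,:3]@np.array([u[0],u[1],1])
def at(n,uv,z):
    o,d=ray(n,uv); return o+d*(z-o[2])/d[2]
def proj(n,X):
    c,P=cal(n); p=P[:3,:3].T@(np.array(X,float)-P[:3,3]); a=p[:2]/p[2]; a=a*(1+c["k1"]*(a@a))
    return np.array([c["fx"]*a[0]+c["cx"],c["fy"]*a[1]+c["cy"]])
E
python3 - <<'E'
from h import *
for n in("scene","top"):
    f=r.grab_frame(n); cv2.imwrite(f"pics/{n}0.png",f); c,P=cal(n); print(n,c["fx"],c["k1"],P.round(3).tolist())
    for l in("dish","chute","gate","scale","pan","badge","tweezers","spool","bottle","cup","screwdriver","relay1"):
        d=r.cut_out(n,l)
        if d: 
            e=d[0];m=e["pixels"];ys,xs=np.nonzero(m);b=cv2.minAreaRect(np.c_[xs,ys].astype(np.float32))
            print(l,round(e["p"],2),np.round(e["uv"]),len(xs),np.round(cv2.boxPoints(b)).tolist(),at(n,e["uv"],0.02).round(3))
print(r.get_obs())
E
```

```text
scene 454.16613547216315 -0.08083365481439019 [[0.409, 0.532, -0.742, 1.681], [0.912, -0.259, 0.318, -0.478], [-0.023, -0.806, -0.591, 1.0], [0.0, 0.0, 0.0, 1.0]]
dish 0.8 [342. 205.] 748 [[326.0, 186.0], [354.0, 185.0], [355.0, 221.0], [328.0, 222.0]] [0.513 0.264 0.02 ]
chute 0.7 [309. 252.] 1960 [[273.0, 196.0], [316.0, 188.0], [333.0, 275.0], [291.0, 283.0]] [0.69  0.036 0.02 ]
scale 0.55 [210. 253.] 2102 [[174.0, 248.0], [224.0, 216.0], [248.0, 253.0], [198.0, 285.0]] [ 0.558 -0.259  0.02 ]
pan 0.79 [212. 242.] 1029 [[184.0, 245.0], [225.0, 222.0], [239.0, 246.0], [198.0, 269.0]] [ 0.507 -0.237  0.02 ]
badge 0.59 [283. 213.] 116 [[276.0, 209.0], [290.0, 209.0], [290.0, 218.0], [276.0, 218.0]] [0.46  0.048 0.02 ]
spool 0.58 [354. 242.] 292 [[346.0, 252.0], [349.0, 233.0], [365.0, 235.0], [362.0, 254.0]] [0.71  0.194 0.02 ]
bottle 0.53 [235. 275.] 304 [[228.0, 261.0], [241.0, 259.0], [244.0, 287.0], [231.0, 289.0]] [ 0.689 -0.217  0.02 ]
cup 0.73 [403. 193.] 311 [[396.0, 187.0], [413.0, 187.0], [413.0, 207.0], [396.0, 207.0]] [0.544 0.515 0.02 ]
screwdriver 0.47 [140. 267.] 183 [[
[... 1357 characters left out ...]
]] [0.704 0.029 0.02 ]
{'clock': 1.3, 'joints': array([-1.26111031,  0.47697851,  0.02237152,  1.55539627, -0.01149809,
        1.10929985, -0.08310144]), 'qvel': array([ 0.00081183,  0.00051582,  0.00282339,  0.00175054, -0.00050556,
        0.00157814,  0.00062914]), 'tau': array([-2.30494370e-04, -5.96327555e+01,  1.60623115e+00, -2.81542736e+01,
        1.24110229e-02,  1.79205439e-03,  2.55173994e-06]), 'tcp_pos': array([0.27386014, 0.61696097, 0.40472335]), 'orientation': array([-6.51484755e-01, -3.07328003e+00, -7.71859349e-05]), 'contact_force': array([-0.23861948,  0.71213494, -0.11107305]), 'moment': array([ 0.01681138, -0.01193703, -0.02675074]), 'grip_width': 0.08549060787877534}
```

Run:
```python
import cv2
t=cv2.imread("pics/top0.png"); cv2.imwrite("pics/t1.png",cv2.resize(t[90:350,80:480],None,fx=2,fy=2,interpolation=cv2.INTER_CUBIC))
t=cv2.imread("pics/scene0.png"); cv2.imwrite("pics/s1.png",cv2.resize(t[150:310,120:420],None,fx=2.6,fy=2.6,interpolation=cv2.INTER_CUBIC))
```

```text
(no output)
```

View pics/t1.png

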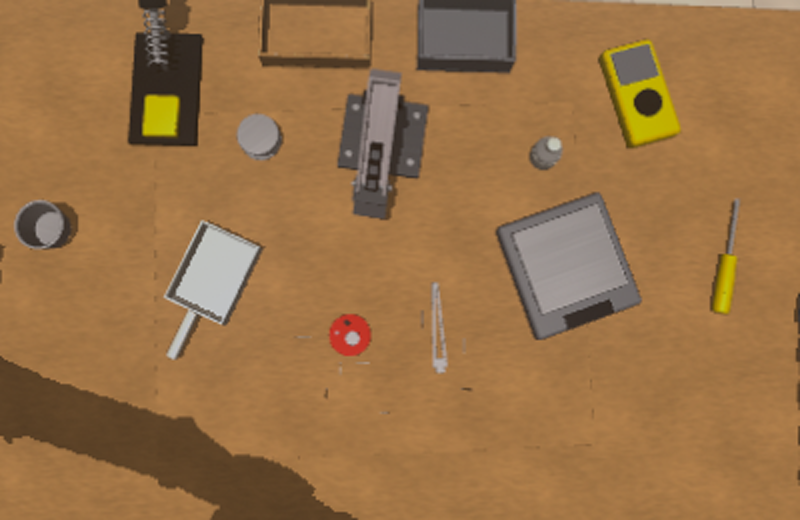

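View pics/s1.png

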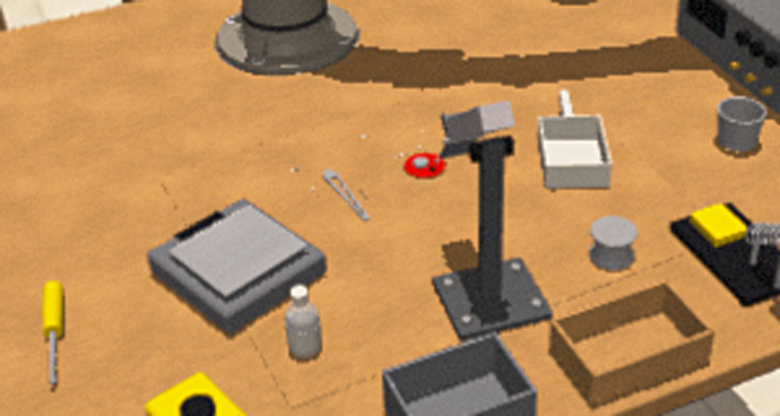

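Top view (2x crop): dish rim corners about (205,222),(261,246),(222,323),(167,296), with its handle end at (172,357). The chute foot runs about (347,95) to (417,177) and the pan centre is about (570,258). The scene view agrees. I'll fit models to these and overlay them.

```bash
cat > fit.py <<'E'
from h import *
from scipy.optimize import least_squares
def W(p,X):
    c,s=np.cos(p[2]),np.sin(p[2]); return np.array([p[0]+c*X[0]-s*X[1],p[1]+s*X[0]+c*X[1],X[2]])
def fc(a): return np.array(a,float)/2+[80,90]
dm=[(.06,.045,.04),(.06,-.045,.04),(-.06,-.045,.04),(-.06,.045,.04),(-.131,0,.04)]
du=fc([(205,222),(261,246),(222,323),(167,296),(172,357)])
dish=least_squares(lambda p:np.concatenate([proj("top",W(p,X))-u for X,u in zip(dm,du)]),[.52,.25,-.4])
fu=fc([(347,95),(428,104),(417,177),(338,168)])
fm=lambda w:[(.16,w,.012),(.16,-w,.012),(.05,-w,.012),(.05,w,.012)]
ch=least_squares(lambda p:np.concatenate([proj("top",W(p,X))-u for X,u in zip(fm(p[3]),fu)]),[.6,.03,-.1,.05])
if __name__=="__main__":
    print(dish.x,dish.fun.round(1)); print(ch.x,ch.fun.round(1))
    for n,uv in(("top",[364,219]),("scene",[212,242])): print(at(n,uv,.05))
    im=[]
    for n,(x0,x1,y0,y1) in(("top",(150,300,115,275)),("scene",(270,370,170,290))):
        f=cv2.imread(f"pics/{n}0.png"); k=int(400/(x1-x0)*1)or 1
        k=400/(x1-x0); g=cv2.resize(f[y0:y1,x0:x1],None,fx=k,fy=k,interpolation=cv2.INTER_CUBIC)
        def d(P,col):
            q=[tuple(int(v) for v in (proj(n,X)-[x0,y0]+.5)*k) for X in P]
            cv2.polylines(g,[np.array(q)],True,col,1)
        d([W(dish.x,X) for X in dm[:4]],(0,0,255)); d([W(dish.x,(-.06,0,.04)),W(dish.x,dm[4])],(0,0,255))
        d([W(ch.x,X) for X in fm(ch.x[3])],(0,255,0))
        d([W(ch.x,X) for X in[(0,.015,.18),(.118,.015,.272),(.118,-.015,.272),(0,-.015,.18)]],(255,255,0))
        d([W(ch.x,X) for X in[(0,.021,.18),(-.032,.021,.129),(-.032,-.021,.129),(0,-.021,.18)]],(0,255,255))
        im.append(g)
    H=max(i.shape[0] for i in im); im=[cv2.copyMakeBorder(i,0,H-i.shape[0],0,0,0) for i in im]
    cv2.imwrite("pics/fit.png",np.hstack(im))
E
python3 fit.py
```

```text
[ 0.51952709  0.24757907 -0.41478708] [-0.3 -1.4  0.4  0.3  0.8  0.7 -0.6  0.3 -0.2  0. ]
[ 0.62133337  0.02749264 -0.09660281  0.05865583] [ 0.2 -0.2 -0.6  0.1  0.5  0.2 -0.2 -0.2]
[ 0.55022493 -0.24552176  0.05      ]
[ 0.54180296 -0.24307542  0.05      ]
```

View pics/fit.png

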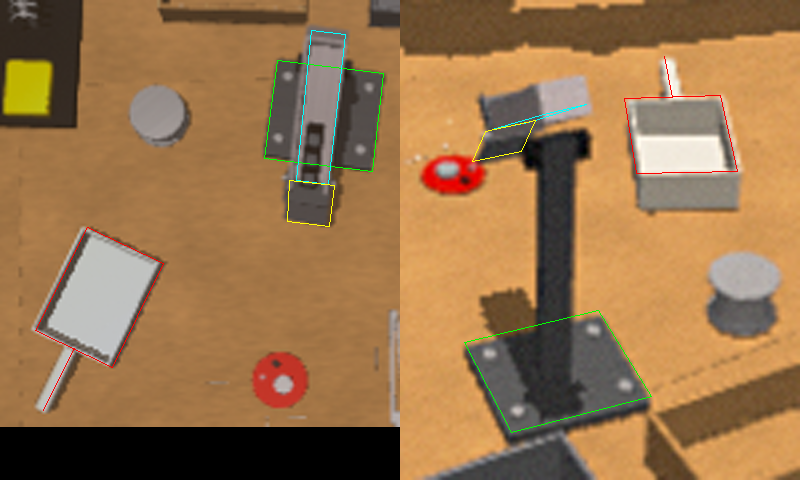

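The overlay matches both views: the dish, foot, channel and paddle outlines all lie on their edges. The tool is already aligned with the dish's yaw, so I'll move above the handle.

```bash
cat > to.py <<'E'
# usage: to.py grasp_x grasp_y grasp_z yaw_of_dish -> tool-frame shift (cm) and turn
import sys; from h import *; from scipy.spatial.transform import Rotation as R
x,y,z,a=map(float,sys.argv[1:5]); o=r.get_obs(); T=R.from_rotvec(o["orientation"])
G=R.from_matrix(np.array([[-np.cos(a),-np.sin(a),0],[-np.sin(a),np.cos(a),0],[0,0,-1]]).T)
g=np.array(o["tcp_pos"])+T.apply([0,0,.155])
print("t",o["clock"],"grasp",g.round(4),"lin cm",(T.inv().apply(np.array([x,y,z+.155])-o["tcp_pos"])*100).round(2),"rot",(T.inv()*G).as_rotvec().round(4),"F",o["contact_force"].round(1),"w",round(o["grip_width"],4))
E
python3 -m creep '{"linear":[[-1.4,-1.2,0],[-1.4,-1.2,0],[-1.4,-1.2,0],[-1.4,-1.2,0],[-1.4,-1.2,0],[-1.4,-1.2,0],[-1.4,-1.2,0],[-1.4,-1.2,0],[-1.4,-1.2,0],[-1.4,-1.2,0],[-1.4,-1.2,0],[-1.4,-1.2,0],[-1.4,-1.2,0],[-1.4,-1.2,0],[-1.4,-1.2,0],[-1.4,-1.2,0],[-1.4,-1.2,0],[-1.4,-1.2,0],[-1.4,-1.2,0],[-1.4,-1.2,0]],"rot":[[0,0,0],[0,0,0],[0,0,0],[0,0,0],[0,0,0],[0,0,0],[0,0,0],[0,0,0],[0,0,0],[0,0,0],[0,0,0],[0,0,0],[0,0,0],[0,0,0],[0,0,0],[0,0,0],[0,0,0],[0,0,0],[0,0,0],[0,0,0]]}' -0.2 40
python3 to.py .4326 .2859 .031 -.415
```

```text
clock: 2.97
tcp_pos: [0.4327, 0.2828, 0.4049]
orientation: [0.652, 3.073, 0.001]
contact_force: [-0.1, -0.0, 0.9]
grip_width: 0.0514
t 2.9667 grasp [0.4328 0.2829 0.2499] lin cm [ 0.14  0.27 21.89] rot [ 0.0004  0.0001 -0.0028] F [-0.1 -0.   0.9] w 0.0514
```

```bash
python3 -m creep '{"linear":[[0.1,0.2,1.3],[0,0,1.3],[0,0,1.3],[0,0,1.3],[0,0,1.3],[0,0,1.3],[0,0,1.3],[0,0,1.3],[0,0,1.3],[0,0,1.3],[0,0,1.3],[0,0,1.3],[0,0,1.3],[0,0,1.3],[0,0,1.3],[0,0,1.3],[0,0,0.8],[0,0,0.3],[0,0,0],[0,0,0]],"rot":[[0,0,0],[0,0,0],[0,0,0],[0,0,0],[0,0,0],[0,0,0],[0,0,0],[0,0,0],[0,0,0],[0,0,0],[0,0,0],[0,0,0],[0,0,0],[0,0,0],[0,0,0],[0,0,0],[0,0,0],[0,0,0],[0,0,0],[0,0,0]]}'
python3 to.py .4326 .2859 .031 -.415
python3 - <<'E'
from h import *
f=r.grab_frame("top");cv2.imwrite("pics/g_t.png",f);g=r.grab_frame("scene")
a=cv2.resize(f[180:290,140:240],(400,440),interpolation=2);b=cv2.resize(g[150:260,300:400],(400,440),interpolation=2)
cv2.imwrite("pics/g.png",np.hstack([a,b]))
E
```

```text
clock: 4.63
tcp_pos: [0.4325, 0.2863, 0.1861]
orientation: [0.652, 3.073, 0.001]
contact_force: [0.7, -0.2, 0.3]
grip_width: 0.0511
t 4.6333 grasp [0.4326 0.2863 0.0311] lin cm [-0.02 -0.03  0.01] rot [ 0.0004  0.0002 -0.0029] F [ 0.7 -0.2  0.3] w 0.0511
```

View pics/g.png

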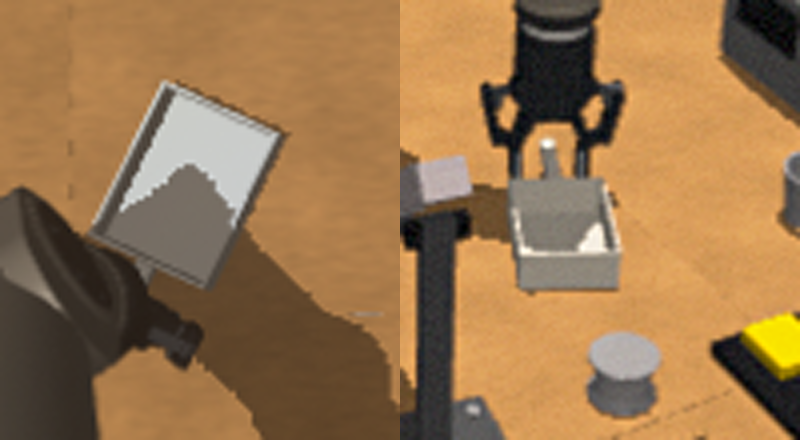

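The fingers straddle the handle (scene crop (548,150)) and the dish hasn't moved. I'll close with moderate force.

```bash
python3 -m creep '{"linear":[[0,0,0],[0,0,0],[0,0,0],[0,0,0],[0,0,0],[0,0,0],[0,0,0],[0,0,0],[0,0,0],[0,0,0],[0,0,0],[0,0,0]],"rot":[[0,0,0],[0,0,0],[0,0,0],[0,0,0],[0,0,0],[0,0,0],[0,0,0],[0,0,0],[0,0,0],[0,0,0],[0,0,0],[0,0,0]]}' 1 36
python3 -m creep '{"linear":[[0,0,-0.3],[0,0,-0.6],[0,0,-0.8],[0,0,-0.8],[0,0,-0.8],[0,0,-0.8],[0,0,-0.8],[0,0,-0.8],[0,0,-0.8],[0,0,-0.4],[0,0,0]],"rot":[[0,0,0],[0,0,0],[0,0,0],[0,0,0],[0,0,0],[0,0,0],[0,0,0],[0,0,0],[0,0,0],[0,0,0],[0,0,0]]}'
python3 - <<'E'
from h import *
f=r.grab_frame("top");cv2.imwrite("pics/l_t.png",f);g=r.grab_frame("scene");cv2.imwrite("pics/l_s.png",g)
a=cv2.resize(f[170:280,140:240],(400,440),interpolation=2);b=cv2.resize(g[130:240,300:400],(400,440),interpolation=2)
cv2.imwrite("pics/l.png",np.hstack([a,b]))
E
```

```text
clock: 5.73
tcp_pos: [0.4324, 0.2864, 0.186]
orientation: [0.651, 3.073, 0.001]
contact_force: [-0.4, 0.5, 6.4]
grip_width: 0.0133
clock: 6.65
tcp_pos: [0.4326, 0.2864, 0.2558]
orientation: [0.651, 3.072, 0.002]
contact_force: [1.2, 1.0, -2.1]
grip_width: 0.0133
```

View pics/l.png

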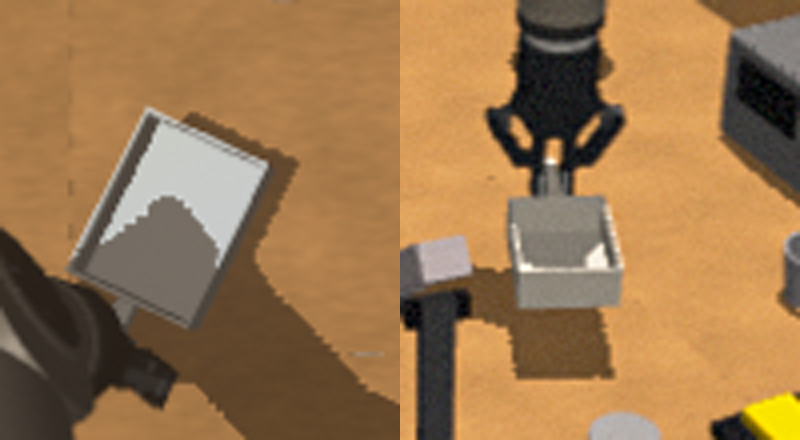

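Lifted cleanly and level. I'll refit the dish from both views to get its offset from the grasp point.

```bash
python3 - <<'E'
from fit import *
o=r.get_obs(); g=np.array(o["tcp_pos"])-[0,0,.155]
tu=np.array([(148,107),(269,160),(192,328),(70,270)])*.25+[140,170]
# scene: far wall (+x) nearest the camera
su=(np.array([(622,265),(514,268),(620,304),(518,307)])-[400,0])*.25+[300,130]
sm=[(.06,.045,.04),(.06,-.045,.04),(.06,.045,0),(.06,-.045,0)]
def V(p,X): # p: x,y,yaw,z,pitch
    return np.array(W(p,(X[0],X[1],p[3]+X[2]+p[4]*(X[0]+.095))))
f=lambda p:np.concatenate([proj("top",V(p,X))-u for X,u in zip(dm,tu)]+[proj("scene",V(p,X))-u for X,u in zip(sm,su)]+[[p[4]/.02]])
s=least_squares(f,[.52,.247,-.415,.07,0]); print(s.x.round(4),s.fun.round(1))
c,k=np.cos(s.x[2]),np.sin(s.x[2]); d=g[:2]-s.x[:2]; print("grasp in dish",c*d[0]+k*d[1],-k*d[0]+c*d[1],g[2]-s.x[3])
E
# chute-frame targets for grasp (lip .621,.027 yaw -.097), grasp z = .102+.031
python3 - <<'E'
import numpy as np
for u in(-.30,-.19,-.163,-.131): print(u,.621+np.cos(.097)*u,.027-np.sin(.097)*u)
E
```

```text
[ 0.5192  0.2468 -0.394   0.068   0.001 ] [-0.2 -0.3  0.2  0.2  0.1 -0.1 -0.3  0.2 -0.2  0.1  0.9  0.3 -0.5 -0.2
 -0.5 -0.1  0. ]
grasp in dish -0.09542339729309463 0.003075731531325253 0.03173527019527363
-0.3 0.32241024373100086 0.05605438781354185
-0.19 0.4318931543629672 0.045401112281909836
-0.163 0.4587662324271771 0.04278621737869107
-0.131 0.49061580642920366 0.03968708267857994
```

```bash
python3 -m creep '{"linear":[[0,0,-0.4],[0,0,-0.4],[0,0,-0.4],[0,0,-0.4],[0,0,-0.4],[0,0,-0.4],[0,0,-0.4],[0,0,-0.4]],"rot":[[0,0,-0.03],[0,0,-0.04],[0,0,-0.045],[0,0,-0.045],[0,0,-0.045],[0,0,-0.045],[0,0,-0.04],[0,0,-0.02]]}'
python3 to.py .427 .046 .133 -.105
```

```text
clock: 7.42
tcp_pos: [0.4322, 0.2861, 0.2866]
orientation: [-0.165, -3.137, 0.001]
contact_force: [-0.6, -0.2, -0.9]
grip_width: 0.0134
t 7.4167 grasp [0.4321 0.286  0.1316] lin cm [ -1.99 -23.93  -0.12] rot [-0.0007 -0.0006  0.0002] F [-0.6 -0.2 -0.9] w 0.0134
```

```bash
python3 -m creep '{"linear":[[0,-0.5,0],[-0.1,-1.0,0],[-0.1,-1.4,0],[-0.1,-1.4,0],[-0.1,-1.4,0],[-0.1,-1.4,0],[-0.1,-1.4,0],[-0.1,-1.4,0],[-0.1,-1.4,0],[-0.1,-1.4,0],[-0.1,-1.4,0],[-0.1,-1.4,0],[-0.1,-1.4,0],[-0.1,-1.4,0],[-0.1,-1.4,0],[-0.1,-1.4,0],[-0.1,-1.4,0],[-0.1,-1.4,0],[-0.1,-0.7,0],[0,-0.3,-0.1]],"rot":[[0,0,0],[0,0,0],[0,0,0],[0,0,0],[0,0,0],[0,0,0],[0,0,0],[0,0,0],[0,0,0],[0,0,0],[0,0,0],[0,0,0],[0,0,0],[0,0,0],[0,0,0],[0,0,0],[0,0,0],[0,0,0],[0,0,0],[0,0,0]]}'
python3 to.py .427 .046 .133 -.105
python3 - <<'E'
from h import *
f=r.grab_frame("top");g=r.grab_frame("scene")
a=cv2.resize(f[110:260,210:330],(400,500),interpolation=2);b=cv2.resize(g[150:275,240:340],(400,500),interpolation=2)
cv2.imwrite("pics/p.png",np.hstack([a,b]))
E
```

```text
clock: 9.08
tcp_pos: [0.423, 0.0349, 0.2876]
orientation: [-0.174, -3.136, 0.001]
contact_force: [0.0, 0.2, -1.3]
grip_width: 0.0133
t 9.0833 grasp [0.4229 0.0349 0.1326] lin cm [-0.28  1.15 -0.04] rot [-0.0004 -0.0004 -0.0056] F [ 0.   0.2 -1.3] w 0.0133
```

View pics/p.png

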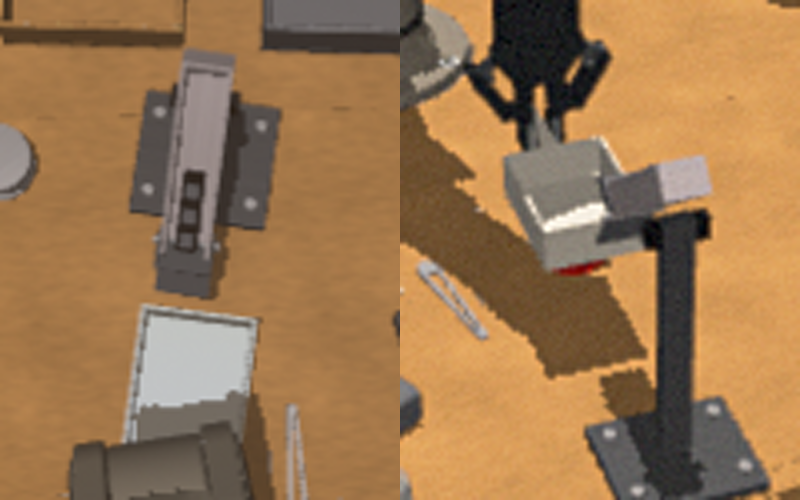

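The dish sits about 12 mm in front of the paddle, and about 11 mm too far to -y, which matches the numbers. I'll correct that, then advance.

```bash
python3 -m creep '{"linear":[[0,0.3,0],[0,0.4,0],[0,0.3,0],[0,0.1,0],[-0.2,0,0],[-0.3,0,0],[-0.3,0,0],[-0.3,0,0],[-0.3,0,0],[-0.2,0,0],[-0.2,0,0],[-0.2,0,0],[-0.2,0,0],[-0.2,0,0],[-0.2,0,0],[-0.2,0,0],[-0.2,0,0],[0,0,0]],"rot":[[0,0,-0.006],[0,0,0],[0,0,0],[0,0,0],[0,0,0],[0,0,0],[0,0,0],[0,0,0],[0,0,0],[0,0,0],[0,0,0],[0,0,0],[0,0,0],[0,0,0],[0,0,0],[0,0,0],[0,0,0],[0,0,0]]}'
python3 to.py .4906 .0397 .133 -.105
```

```text
clock: 10.68
tcp_pos: [0.4548, 0.0446, 0.2878]
orientation: [0.16, 3.137, 0.0]
contact_force: [0.2, 0.5, -0.8]
grip_width: 0.0132
t 10.6833 grasp [0.4549 0.0446 0.1328] lin cm [-3.61 -0.12 -0.02] rot [0.0001 0.0005 0.003 ] F [ 0.2  0.5 -0.8] w 0.0132
```

```bash
python3 -m creep '{"linear":[[-0.2,-0.1,0],[-0.3,0,0],[-0.3,0,0],[-0.3,0,0],[-0.3,0,0],[-0.3,0,0],[-0.3,0,0],[-0.3,0,0],[-0.3,0,0],[-0.3,0,0],[-0.3,0,0],[-0.2,0,0],[-0.2,0,0],[0,0,0],[0,0,0],[0,0,0],[0,0,0],[0,0,0]],"rot":[[0,0,0],[0,0,0],[0,0,0],[0,0,0],[0,0,0],[0,0,0],[0,0,0],[0,0,0],[0,0,0],[0,0,0],[0,0,0],[0,0,0],[0,0,0],[0,0,0],[0,0,0],[0,0,0],[0,0,0],[0,0,0]]}'
python3 to.py .4906 .0397 .133 -.105
python3 - <<'E'
from h import *
f=r.grab_frame("top");g=r.grab_frame("scene")
a=cv2.resize(f[110:260,210:330],(400,500),interpolation=2);b=cv2.resize(g[150:275,240:340],(400,500),interpolation=2)
cv2.imwrite("pics/q.png",np.hstack([a,b]))
E
```

```text
clock: 12.18
tcp_pos: [0.4899, 0.04, 0.2876]
orientation: [-0.16, -3.137, 0.0]
contact_force: [-0.9, 0.4, -2.1]
grip_width: 0.0132
t 12.1833 grasp [0.4898 0.04   0.1326] lin cm [-0.07 -0.02 -0.04] rot [-0.0001 -0.0005  0.0033] F [-0.9  0.4 -2.1] w 0.0132
```

View pics/q.png

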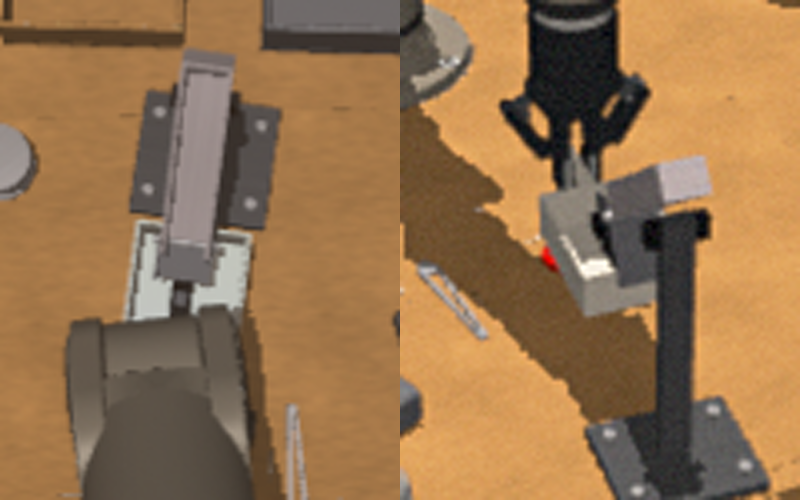

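The chute is empty and a relay shows in the dish under the lip, with no relays on the table. I'll back out gently.

```bash
python3 -m creep '{"linear":[[0.1,0,0],[0.2,0,0],[0.3,0,0],[0.4,0,0],[0.4,0,0],[0.4,0,0],[0.4,0,0],[0.4,0,0],[0.4,0,0],[0.4,0,0],[0.4,0,0],[0.4,0,0],[0.4,0,0],[0.4,0,0],[0.4,0,0],[0.4,0,0],[0.4,0,0],[0.4,0,0],[0.3,0,0],[0.1,0,0]],"rot":[[0,0,0],[0,0,0],[0,0,0],[0,0,0],[0,0,0],[0,0,0],[0,0,0],[0,0,0],[0,0,0],[0,0,0],[0,0,0],[0,0,0],[0,0,0],[0,0,0],[0,0,0],[0,0,0],[0,0,0],[0,0,0],[0,0,0],[0,0,0]]}'
python3 to.py .456 -.276 .14 -.1
python3 - <<'E'
from h import *
f=r.grab_frame("top");g=r.grab_frame("scene");cv2.imwrite("pics/rs.png",g)
a=cv2.resize(f[150:300,210:330],(400,500),interpolation=2);b=cv2.resize(g[150:275,240:340],(400,500),interpolation=2)
cv2.imwrite("pics/rr.png",np.hstack([a,b]))
E
```

```text
clock: 13.95
tcp_pos: [0.4199, 0.0471, 0.2877]
orientation: [-0.16, -3.137, -0.0]
contact_force: [-0.3, 1.1, -1.2]
grip_width: 0.0132
t 13.95 grasp [0.4199 0.0471 0.1327] lin cm [ -6.87 -31.78  -0.74] rot [-0.     -0.0003 -0.0016] F [-0.3  1.1 -1.2] w 0.0132
```

View pics/rr.png

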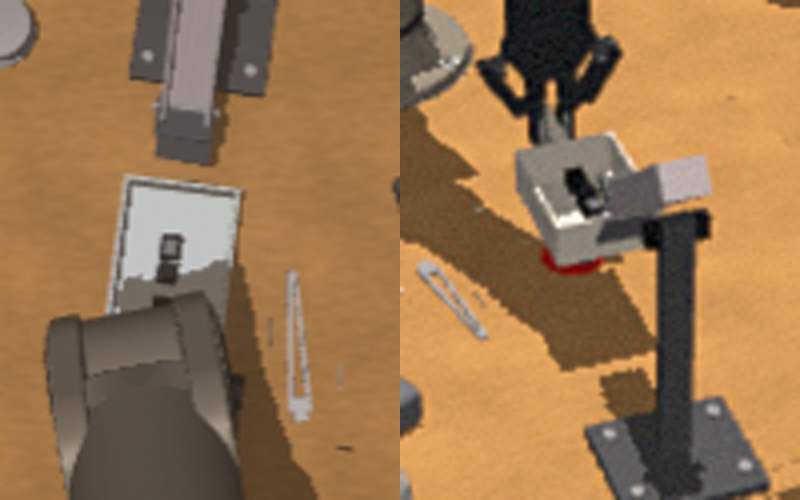

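All three relays lie in the dish at left crop (172,245), (165,272) and (160,302), and the gate has shut again. Next is the traverse towards the scale.

```bash
python3 -m creep '{"linear":[[0,-0.3,-0.1],[0,-0.6,-0.2],[0,-1.0,-0.2],[0,-1.2,-0.2],[0,-1.2,0],[0,-1.2,0],[0,-1.2,0],[0,-1.2,0],[0,-1.2,0],[0,-1.2,0],[0,-1.2,0],[0,-1.2,0],[-0.2,-1.2,0],[-0.4,-1.2,0],[-0.4,-1.2,0],[-0.4,-1.2,0],[-0.4,-1.2,0],[-0.4,-1.2,0],[-0.4,-1.2,0],[-0.4,-1.2,0]],"rot":[[0,0,0],[0,0,0],[0,0,0],[0,0,0],[0,0,0],[0,0,0],[0,0,0],[0,0,0],[0,0,0],[0,0,0],[0,0,0],[0,0,0],[0,0,0],[0,0,0],[0,0,0],[0,0,0],[0,0,0],[0,0,0],[0,0,0],[0,0,0]]}'
python3 -m creep '{"linear":[[-0.4,-1.2,0],[-0.4,-1.2,0],[-0.4,-1.2,0],[-0.4,-1.2,0],[-0.4,-1.2,0],[-0.4,-1.2,0],[-0.4,-1.0,0],[-0.3,-0.6,0],[-0.2,-0.3,0],[0,0,0],[0,0,0],[0,0,0],[0,0,0],[0,0,0],[0,0,0],[0,0,0],[0,0,0],[0,0,0],[0,0,0],[0,0,0]],"rot":[[0,0,0],[0,0,0],[0,0,0],[0,0,0],[0,0,0],[0,0,0],[0,0,0],[0,0,0],[0,0,-0.02],[0,0,-0.04],[0,0,-0.05],[0,0,-0.05],[0,0,-0.05],[0,0,-0.05],[0,0,-0.05],[0,0,-0.05],[0,0,-0.04],[0,0,-0.03],[0,0,-0.01],[0,0,0]]}'
python3 to.py .456 -.276 .115 .34
python3 - <<'E'
from fit import *
s=fc([(497,232),(600,193),(641,300),(540,338)]); print(np.mean([at("top",u,.036) for u in s],0))
s=fc([(513,233),(598,203),(633,289),(544,315)]); print(np.mean([at("top",u,.05) for u in s],0))
f=r.grab_frame("top");g=r.grab_frame("scene")
a=cv2.resize(f[150:300,300:420],(400,500),interpolation=2);b=cv2.resize(g[190:315,160:260],(400,500),interpolation=2)
cv2.imwrite("pics/v.png",np.hstack([a,b]))
E
```

```text
clock: 15.72
tcp_pos: [0.4272, -0.1795, 0.2949]
orientation: [0.161, 3.137, -0.0]
contact_force: [-0.1, -1.2, -1.5]
grip_width: 0.0137
clock: 17.38
tcp_pos: [0.4513, -0.2715, 0.2947]
orientation: [0.53, -3.097, -0.0]
contact_force: [0.2, 0.4, -0.5]
grip_width: 0.0133
t 17.3833 grasp [ 0.4513 -0.2714  0.1397] lin cm [-0.29 -0.59  2.47] rot [ 0.0003  0.     -0.0009] F [ 0.2  0.4 -0.5] w 0.0133
[ 0.54128452 -0.2511175   0.036     ]
[ 0.54793802 -0.25141086  0.05      ]
```

View pics/v.png

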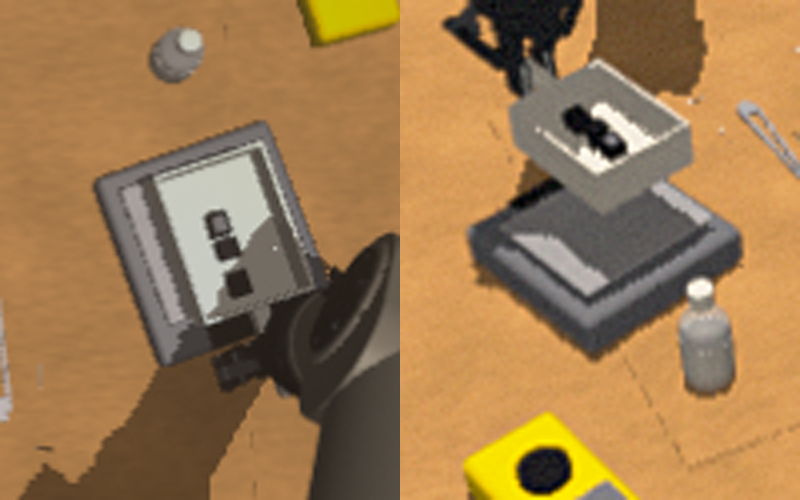

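Three relays are in the dish, which hovers almost over the pan. Now I'll make the fine shift and descend to just above it.

```bash
python3 -m creep '{"linear":[[-0.1,-0.3,0],[-0.1,-0.4,0],[-0.1,-0.3,0],[0,0,0.3],[0,0,0.5],[0,0,0.5],[0,0,0.5],[0,0,0.5],[0,0,0.5],[0,0,0.5],[0,0,0.5],[0,0,0.4],[0,0,0.3],[0,0,0.2],[0,0,0.2],[0,0,0.1],[0,0,0],[0,0,0],[0,0,0],[0,0,0]],"rot":[[0,0,0],[0,0,0],[0,0,0],[0,0,0],[0,0,0],[0,0,0],[0,0,0],[0,0,0],[0,0,0],[0,0,0],[0,0,0],[0,0,0],[0,0,0],[0,0,0],[0,0,0],[0,0,0],[0,0,0],[0,0,0],[0,0,0],[0,0,0]]}'
python3 to.py .456 -.281 .0817 .34
```

```text
clock: 19.15
tcp_pos: [0.4575, -0.2802, 0.2449]
orientation: [-0.529, 3.096, -0.0]
contact_force: [-0.2, -0.9, -2.4]
grip_width: 0.0133
t 19.15 grasp [ 0.4575 -0.2802  0.0899] lin cm [ 0.16 -0.03  0.82] rot [-0.0003  0.0003 -0.0018] F [-0.2 -0.9 -2.4] w 0.0133
```

```bash
python3 -m creep '{"linear":[[0,0,0.1],[0,0,0.1],[0,0,0.1],[0,0,0.1],[0,0,0.1],[0,0,0.05],[0,0,0.05],[0,0,0]],"rot":[[0,0,0],[0,0,0],[0,0,0],[0,0,0],[0,0,0],[0,0,0],[0,0,0],[0,0,0]]}'
python3 -m creep '{"linear":[[0,0,0.05],[0,0,0.05],[0,0,0],[0,0,0]],"rot":[[0,0,0],[0,0,0],[0,0,0],[0,0,0]]}'
python3 -m creep '{"linear":[[0,0,0.05],[0,0,0.05],[0,0,0],[0,0,0]],"rot":[[0,0,0],[0,0,0],[0,0,0],[0,0,0]]}'
```

```text
clock: 19.82
tcp_pos: [0.4573, -0.2801, 0.2386]
orientation: [0.529, -3.097, -0.0]
contact_force: [0.8, 0.8, -1.4]
grip_width: 0.0132
clock: 20.15
tcp_pos: [0.4574, -0.2801, 0.2377]
orientation: [0.529, -3.097, -0.0]
contact_force: [0.2, -0.5, -1.2]
grip_width: 0.0131
clock: 20.48
tcp_pos: [0.4574, -0.2802, 0.2367]
orientation: [-0.529, 3.097, -0.0]
contact_force: [-1.4, 0.3, -0.6]
grip_width: 0.0134
```

```bash
cat > f.py <<'E'
from h import *
F=[]
for i in range(4): r.grab_frame("top"); o=r.get_obs(); F.append(np.r_[o["contact_force"],o["moment"]])
print(np.mean(F,0).round(2),o["tcp_pos"].round(4))
E
python3 f.py
python3 -m creep '{"linear":[[0,0,0.05],[0,0,0.05],[0,0,0]],"rot":[[0,0,0],[0,0,0],[0,0,0]]}'>/dev/null; python3 f.py
python3 -m creep '{"linear":[[0,0,0.05],[0,0,0.05],[0,0,0]],"rot":[[0,0,0],[0,0,0],[0,0,0]]}'>/dev/null; python3 f.py
```

```text
[-0.25 -0.31 -0.48 -0.01  0.11 -0.01] [ 0.4574 -0.2802  0.2367]
[-0.79 -0.58  0.63 -0.02  0.08  0.01] [ 0.4573 -0.2802  0.2357]
[-1.79 -0.42  1.7  -0.06  0.11 -0.01] [ 0.4573 -0.2802  0.2347]
```

Contact: the pan carries about 3 N. Releasing.

```bash
python3 -m creep '{"linear":[[0,0,0],[0,0,0],[0,0,0],[0,0,0],[0,0,0],[0,0,0],[0,0,0],[0,0,0]],"rot":[[0,0,0],[0,0,0],[0,0,0],[0,0,0],[0,0,0],[0,0,0],[0,0,0],[0,0,0]]}' -0.2 20
python3 -m creep '{"linear":[[0,0,-0.2],[0,0,-0.4],[0,0,-0.8],[0,0,-1],[0,0,-1],[0,0,-1],[0,0,-1],[0,0,-1],[0,0,-1],[0,0,-1],[0.5,0,-1],[1,0,-1],[1,0,-1],[1,0,-1],[0.5,0,-0.5],[0,0,0],[0,0,0],[0,0,0]],"rot":[[0,0,0],[0,0,0],[0,0,0],[0,0,0],[0,0,0],[0,0,0],[0,0,0],[0,0,0],[0,0,0],[0,0,0],[0,0,0],[0,0,0],[0,0,0],[0,0,0],[0,0,0],[0,0,0],[0,0,0],[0,0,0]]}'
python3 - <<'E'
from h import *
f=r.grab_frame("top");g=r.grab_frame("scene")
a=cv2.resize(f[150:300,300:420],(400,500),interpolation=2);b=cv2.resize(g[190:315,160:260],(400,500),interpolation=2)
cv2.imwrite("pics/w.png",np.hstack([a,b]))
E
```

```text
clock: 22.25
tcp_pos: [0.4574, -0.2801, 0.2347]
orientation: [-0.529, 3.097, 0.0]
contact_force: [0.2, -0.4, 0.8]
grip_width: 0.0513
clock: 23.75
tcp_pos: [0.4197, -0.2931, 0.3633]
orientation: [0.529, -3.096, -0.001]
contact_force: [-0.7, 0.3, -0.1]
grip_width: 0.0508
```

View pics/w.png

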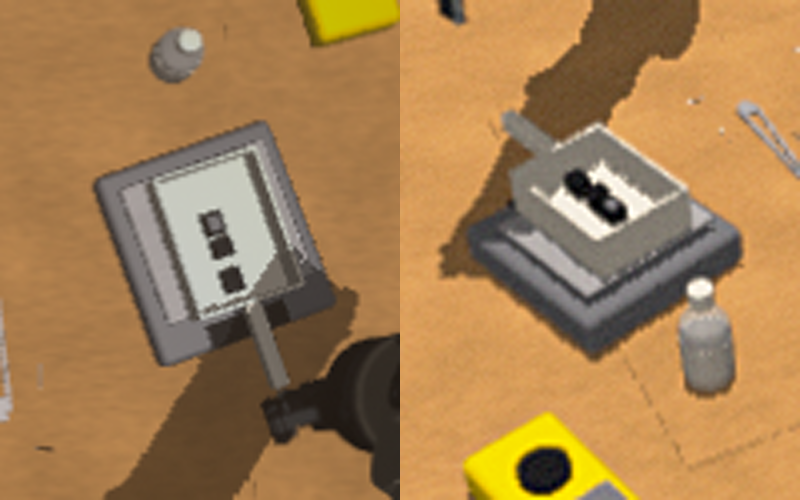

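Run:
```python
from h import *
print(at("top",[367.4,220.3],.09)); print(r.hand_in())
```

```text
[ 0.54303847 -0.24591726  0.09      ]
the job is handed in; nothing more can be done
None
```

I've handed the job in: the dish stands released on the scale's pan with all three relays inside. The hand-in reports no verdict.

- **Run:** I gripped the dish by its handle at 36 N and pushed the paddle back with the far wall, and the chute emptied into the dish. I then backed out, carried the dish to the scale, lowered it until the pan carried about 3 N, let go and moved clear. The clock read about 24 s of the 54 s allowed.
- **Last picture:** It shows the dish upright on the pan with three relays in it and the arm clear. No relay fell on the table in any picture I viewed.
- **Centring:** The dish centre measures (0.543, -0.246) in the picture, against (0.547, -0.249) from the arm. My pan estimates range over x 0.542 to 0.550 and y -0.243 to -0.251. The estimates disagree by up to about 8 mm, well inside the 25 mm allowed.
- **Not measured directly:** I had only the wrist readings for force, with about 1 N of noise. They stayed low wherever I read them; the highest was 6.4 N while closing on the handle. I moved no bystander on purpose, but I did not re-measure them all at the end.

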